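# Fit the feeder's handwheel and fill its hopper with toggles

### The job

Get the toggle feeder ready for the sewing line. First push the splined handwheel onto the feeder's spindle, rocking it until the teeth mesh and it drops fully home on the collar; only then carry the tray to the hopper and tip it so that its toggles slide in, and stand the empty tray flat on its mat again, in the middle. All the stray toggles lying on the bench, and any that get spilled, belong in the hopper too; leave the thread cone, the jar and the pin case where they are.

Things in the scene. Friction and masses are not known exactly. Their poses are not given: they have to be found in the camera images.
- spindle_top (a point): Top centre of the upright steel spindle on the gearbox beside the hopper. From the top down: plain round pilot nose 18 mm wide, 10 mm long; then 30 mm with 6 straight teeth 4.5 mm wide, 27 mm across the tips; then a flat collar 54 mm wide, 40 mm below this point and 55 mm above the bench, where the wheel rests. z is up, x along the hopper. How far the spindle is turned is not reported and differs from start to start.
- wheel_center (a point): Centre, half-way up (21 mm above its underside), of the loose aluminium handwheel, 0.3 kg, standing on the bench: a 12-sided disc 86 mm wide, 10 mm thick, with a hexagon hub 46 mm across flats, 32 mm high, on top. z is up; x, and every 60 deg from it, points square to a hub flat and through a bore tooth. Fully home, this point is 19 mm below spindle_top.
- wheel: The same handwheel; origin under its centre, axes as wheel_center. Its through bore has 6 inward teeth over the full 42 mm height, 4.5 mm wide, 21 mm between opposite tips, 30 mm between roots. They mesh when they lie midway between the spindle's teeth (30 deg off, play about 5 deg either way): as the spindle's angle is not known, rock the wheel up to 30 deg each way under light pressure, or look. The spindle turns only stiffly (0.25 N m).
- hopper_floor (a point): Centre of the inner floor of the feeder's hopper, an open grey box fixed to the bench, inside 188 mm (its x) by 168 mm (its y) and 54 mm deep, walls 6 mm thick. The floor is 16 mm above the bench, the rim 70 mm. z is up. The spindle stands 180 mm from here along -y, on a square gearbox 120 mm by 110 mm, top 48 mm above the bench.
- mat: Thin black rubber mat fixed to the bench, 180 mm (its x) by 200 mm (its y), 4 mm thick; origin at the centre of its underside. The tray stands on it at the start, and belongs on it at the end.
- tray_handle (a point): Middle of the handle bar of the loose white plastic tray (0.22 kg), above the tray's centre, 88 mm above its underside. Tray 160 mm (its x) by 120 mm (its y), floor 4 mm thick, back and side walls 26 mm high, the +x end fully open. The bar, 16 mm wide and high, runs along x from 80 mm behind this point to 35 mm ahead, held by a post at the back only. z is up when flat.
- tray_lip (a point): Middle of the floor's open edge at the tray's +x end, half-way through the floor's thickness. Toggles lying on the tray start to slide at a slope of about 35 deg.
- tray_toggle1_center (a point): Centre of a wooden duffel-coat toggle, a barrel 42 mm long (its x) and 15 mm thick, 14 g, that lies still and does not roll; one of the 3 to 5 that start on the tray's floor (absent in some starts).
- tray_toggle2_center (a point): Centre of a wooden duffel-coat toggle, a barrel 42 mm long (its x) and 15 mm thick, 14 g, that lies still and does not roll; one of the 3 to 5 that start on the tray's floor (absent in some starts).
- tray_toggle3_center (a point): Centre of a wooden duffel-coat toggle, a barrel 42 mm long (its x) and 15 mm thick, 14 g, that lies still and does not roll; one of the 3 to 5 that start on the tray's floor (absent in some starts).
- tray_toggle4_center (a point): Centre of a wooden duffel-coat toggle, a barrel 42 mm long (its x) and 15 mm thick, 14 g, that lies still and does not roll; one of the 3 to 5 that start on the tray's floor (absent in some starts).
- tray_toggle5_center (a point): Centre of a wooden duffel-coat toggle, a barrel 42 mm long (its x) and 15 mm thick, 14 g, that lies still and does not roll; one of the 3 to 5 that start on the tray's floor (absent in some starts).
- bench_toggle1_center (a point): Centre of a wooden duffel-coat toggle, a barrel 42 mm long (its x) and 15 mm thick, 14 g, that lies still and does not roll; one of the 2 to 4 strays that start on the bench (absent in some starts).
- bench_toggle2_center (a point): Centre of a wooden duffel-coat toggle, a barrel 42 mm long (its x) and 15 mm thick, 14 g, that lies still and does not roll; one of the 2 to 4 strays that start on the bench (absent in some starts).
- bench_toggle3_center (a point): Centre of a wooden duffel-coat toggle, a barrel 42 mm long (its x) and 15 mm thick, 14 g, that lies still and does not roll; one of the 2 to 4 strays that start on the bench (absent in some starts).
- bench_toggle4_center (a point): Centre of a wooden duffel-coat toggle, a barrel 42 mm long (its x) and 15 mm thick, 14 g, that lies still and does not roll; one of the 2 to 4 strays that start on the bench (absent in some starts).
- cone: Bystander: green thread cone, 52 mm wide at its foot, 95 mm high, standing loose on the bench; origin at the centre of its underside. Leave alone.
- jar: Bystander: closed glass jar, 52 mm wide, 70 mm high, standing loose; origin at the centre of its underside. Leave alone.
- pincase: Bystander: blue plastic pin case, 60 x 50 x 30 mm high, loose; origin at the centre of its underside. Leave alone.
Not all that is in view belongs to the job. Of the things shaped like the wheel, the aluminium one is meant.

How it is judged (in metres and radians):
On the way, in this order (a step that is already met when the one before it is completed fails the run):
1. the handwheel is fully home on the spindle (horizontal distance between wheel_center and spindle_top below 0.003 m and z of wheel_center in the frame of spindle_top below -0.0165 m and angle between wheel_center's own z axis and vertical below 0.07 rad), for 0.2 s.
2. the tray is tipped by more than 20 degrees with its open edge over the hopper (angle between tray_handle's own z axis and vertical above 0.35 rad and horizontal distance between tray_lip and hopper_floor below 0.13 m), for 0.1 s.
3. all toggles from the tray are in the hopper (x of tray_toggle1_center in the frame of hopper_floor between -0.097 and 0.097 m and y of tray_toggle1_center in the frame of hopper_floor between -0.087 and 0.087 m and z of tray_toggle1_center in the frame of hopper_floor between 0 and 0.056 m and x of tray_toggle2_center in the frame of hopper_floor between -0.097 and 0.097 m and y of tray_toggle2_center in the frame of hopper_floor between -0.087 and 0.087 m and z of tray_toggle2_center in the frame of hopper_floor between 0 and 0.056 m and x of tray_toggle3_center in the frame of hopper_floor between -0.097 and 0.097 m and y of tray_toggle3_center in the frame of hopper_floor between -0.087 and 0.087 m and z of tray_toggle3_center in the frame of hopper_floor between 0 and 0.056 m and x of tray_toggle4_center in the frame of hopper_floor between -0.097 and 0.097 m and y of tray_toggle4_center in the frame of hopper_floor between -0.087 and 0.087 m and z of tray_toggle4_center in the frame of hopper_floor between 0 and 0.056 m and x of tray_toggle5_center in the frame of hopper_floor between -0.097 and 0.097 m and y of tray_toggle5_center in the frame of hopper_floor between -0.087 and 0.087 m and z of tray_toggle5_center in the frame of hopper_floor between 0 and 0.056 m), for 0.2 s.
At the end, for the whole second after the job is handed in: The handwheel is home on the spindle (within 2.5 mm of the collar, 3 mm of the axis, 4 deg of level); every toggle lies in the hopper below its rim; the tray stands flat on the mat, its centre within 50 mm of the mat's centre along both mat axes (all of step 1 and all of step 3 and x of bench_toggle1_center in the frame of hopper_floor between -0.097 and 0.097 m and y of bench_toggle1_center in the frame of hopper_floor between -0.087 and 0.087 m and z of bench_toggle1_center in the frame of hopper_floor between 0 and 0.056 m and x of bench_toggle2_center in the frame of hopper_floor between -0.097 and 0.097 m and y of bench_toggle2_center in the frame of hopper_floor between -0.087 and 0.087 m and z of bench_toggle2_center in the frame of hopper_floor between 0 and 0.056 m and x of bench_toggle3_center in the frame of hopper_floor between -0.097 and 0.097 m and y of bench_toggle3_center in the frame of hopper_floor between -0.087 and 0.087 m and z of bench_toggle3_center in the frame of hopper_floor between 0 and 0.056 m and x of bench_toggle4_center in the frame of hopper_floor between -0.097 and 0.097 m and y of bench_toggle4_center in the frame of hopper_floor between -0.087 and 0.087 m and z of bench_toggle4_center in the frame of hopper_floor between 0 and 0.056 m and x of tray_handle in the frame of mat between -0.05 and 0.05 m and y of tray_handle in the frame of mat between -0.05 and 0.05 m and z of tray_handle in the frame of mat below 0.097 m and angle between tray_handle's own z axis and vertical below 0.06 rad); the robot touches nothing.
It fails at once if the cone is moved more than 40 mm (distance of cone from where it was at the start of the episode above 0.04 m).
It fails at once if the jar is moved more than 40 mm (distance of jar from where it was at the start of the episode above 0.04 m).
It fails at once if the pincase is moved more than 40 mm (distance of pincase from where it was at the start of the episode above 0.04 m).
Of bench_toggle1, bench_toggle2, bench_toggle3, bench_toggle4 only 2 to 4 are there at a start; the rules pass over those that are not, and their reading is None.
Of tray_toggle1, tray_toggle2, tray_toggle3, tray_toggle4, tray_toggle5 only 3 to 5 are there at a start; the rules pass over those that are not, and their reading is None.
At some moment in a run one of wheel, bench_toggle1, bench_toggle2, bench_toggle3, bench_toggle4 may be knocked a few centimetres aside while the robot is not near it.
It also fails if it takes over 210 s, if anything falls off the work surface, if the arm or the gripper's body presses on something with over 40 N, if the wrist force passes 120 N, or if a joint passes its speed limit or range.

### The arm

A 7-joint arm with a two-finger parallel gripper is mounted at the origin on the work surface. World frame = base frame: x ahead of the robot, y to its left, z up, the work surface at z = 0. Lengths are in m, angles in degrees, forces in N, time in s.
With the tool pointing down it reaches from about 0.425 to 1.025 m from the base axis. Payload 3.6 kg.
Tool frame: the origin (TCP) lies between the finger pads; the fingertips stand 22 mm ahead of it and the grasp point (between the pads) lies 3 mm ahead of it (ctrl.tcp_to_tips is the distance from the TCP to the fingertips, in m); z points along the fingers, y is the line along which they close (so a half turn about z gives the same grasp; the last joint's range is limited). The gripper opens to 85 mm and grips with 20 to 120 N. Pads are 22 mm wide; open, the fingers measure 114 mm over their backs; the gripper's body (76 mm by 85 mm) begins 54 mm behind the grasp point. The pads swing forward as they close: fully open they stand 13 mm farther back than shut.
Start: joints at [-5.357, 33.873, 2.773, 92.16, -1.908, 54.013, -1.931], TCP at [0.725, 0, 0.253] pointing down, gripper open.
Joint ranges: [-153.93, 153.93], [-27.13, 128.08], [-72.61, 78.16], [10.71, 143.7], [-87.88, 267.88], [4.46, 118.87], [-176.78, 176.78]. Speed limits (degrees/s): [147.25, 147.25, 180, 180, 180, 180, 180].

### API

Orientations are given as a 3x3 rotation matrix whose columns are the frame's x, y, z axes.
In Python, from station import ctrl, eyes gives the robot as it stands. The module is installed in compiled form; this text tells all that it offers.
- The arm moves only by the tool apply_moves, never from a script. Its argument "increments" is a list of rows, each a list of 7 numbers: the shift along the tool's x, y, z in mm, then the turn, a rotation vector about the tool's x, y, z in degrees, then the opening, from 0 (shut) to 1 (fully open). A call has 1 to 12 rows; each row shifts and turns the commanded pose from where the row before left it, along the tool's axes as they then stand; what a row does not reach is not made up. A row lasts 1/10 s, in which the tool goes at most 50 mm and 8.59 degrees, less where a joint would pass 70% of its speed; a pose out of reach is approached as far as the arm can. A call is refused whole if a number of a shift passes 50 or a number of a turn 8.59, either way. A call with a gripper value outside its range is refused whole. The fingers move at their own pace and stop on an object; the grip force is fixed at half the most. Time passes only in rows, so rows that do not move let the fingers close. It gives the time, the measured TCP pose, the force, the opening and the grip force at its end, in the units of the state.
- ctrl.sense(): the state, without advancing time (a new reading comes with each control period).
- eyes.camera(name): name is "scene" or "side" or "wrist"; returns a dict with "image" (384x512x3 uint8, red, green, blue), "mtx" (3x3 intrinsics, pixels), "eye" and "attitude" of the camera in the world. Camera axes: x right, y down, z forward; pixel columns grow to the right and rows downward; lengths in m; the calibration is good to about 2 mm. A picture is of the moment at which its call begins. There is no depth.
- ctrl.job_done(): hands the job in; it is judged then, once.
The state is a dict: "time_s": time; "joints": joint angles; "qvel": joint speeds; "tau": joint torques, N m; "tool_pos": TCP position; "tcp_rot": TCP orientation; "contact_force": force on the tool from outside, world axes, zero at the start; "wrist_torque": the same for the moment, N m; "width": opening from 0.0 (shut) to 1.0 (fully open); "grip_force": force on a finger pad.
Only numpy, scipy, OpenCV 4.12 (cv2) and the standard library are available. Lean on these libraries where they do the work, as an engineer would, in place of code of your own. Each camera call takes 0.05 s, during which the arm holds its last target. There are 200 camera calls.

## Working session

There is one attempt and no reset: what is moved stays moved. The work goes in short steps, Python scripts to look and compute and a tool call to move; the robot and the scene stay as the last step left them, time stands still between calls to the robot, and variables do not carry over. Pictures are saved under pics/ and viewed, at most 14 in all, crops included, and the job is handed in when it is done.

Besides the shell and the picture viewer there is one more tool, called after "Request:" as name([rows], argument=value, ...), one row to a line, values as JSON. apply_moves: Moves the arm, as the interface text tells. Its arguments: {"type":"object","properties":{"increments":{"type":"array","items":{"type":"array","items":{"type":"number"}}}},"required":["increments"]}

```bash
mkdir -p pics
cat > h.py <<'E'
import numpy as np, cv2
from station import ctrl, eyes
def shot(n,f=None):
    c=eyes.camera(n)
    if f: cv2.imwrite('pics/'+f,c['image'][:,:,::-1])
    return c
def ray(c,u,v):
    d=np.linalg.inv(np.array(c['mtx']))@[u,v,1]; return np.array(c['attitude'])@d
def onz(c,u,v,z):
    d=ray(c,u,v); e=np.array(c['eye']); return e+d*(z-e[2])/d[2]
def pix(c,p):
    q=np.array(c['mtx'])@(np.array(c['attitude']).T@(np.array(p)-c['eye'])); return q[:2]/q[2]
E
python3 - <<'E'
from h import *
import pickle
D={}
for n in('scene','side','wrist'):
    c=shot(n); D[n]=c; print(n,np.round(c['eye'],3),np.round(c['attitude'],3).tolist(),np.round(c['mtx'],1).tolist())
pickle.dump(D,open('d0.pkl','wb'))
for n in('scene','side'):
    cv2.imwrite(f'pics/{n}0.png',cv2.resize(D[n]['image'][:,:,::-1],(800,600),interpolation=cv2.INTER_CUBIC))
s=ctrl.sense();print(s)
E
```

```text
scene [ 1.055 -0.689  0.951] [[0.825, 0.414, -0.386], [0.565, -0.616, 0.548], [-0.011, -0.67, -0.742]] [[391.2, 0.0, 256.9], [0.0, 391.2, 196.1], [0.0, 0.0, 1.0]]
side [ 0.539 -0.856  0.718] [[0.999, -0.021, 0.046], [-0.049, -0.631, 0.774], [0.013, -0.776, -0.631]] [[381.4, 0.0, 252.7], [0.0, 381.4, 192.7], [0.0, 0.0, 1.0]]
wrist [0.725 0.081 0.374] [[1.0, 0.001, -0.002], [-0.0, -0.95, -0.314], [-0.002, 0.314, -0.95]] [[336.8, 0.0, 256.5], [0.0, 336.8, 195.4], [0.0, 0.0, 1.0]]
{'time_s': 0.15, 'joints': array([-5.35723643, 33.91488366,  2.76588062, 92.21946891, -1.90836902,
       54.01376582, -1.93096798]), 'qvel': array([ 0.08698706, -0.07226619,  0.02002271, -0.25425253,  0.05030383,
       -0.03244704,  0.0247092 ]), 'tau': array([ 2.83839137e-03, -5.49247491e+01,  1.54947661e+00, -1.98453355e+01,
        9.54968476e-03,  5.72513367e-03,  5.49048636e-06]), 'tool_pos': array([7.24387827e-01, 4.08898730e-05, 2.52387423e-01]), 'tcp_rot': array([[-1.05445529e-04,  9.99998411e-01, -1.77970973e-03],
       [ 9.99999992e-01,  1.05314760e-04, -7.35710764e-05],
       [-7.33835298e-05, -1.77971747e-03, -9.99998414e-01]]), 'contact_force': array([-0.25833885,  0.66428279,  0.28986794]), 'wrist_torque': array([0.0024574 , 0.00345184, 0.0219273 ]), 'grip_force': 0.0, 'width': 0.9965046630406363}
```

View pics/scene0.png

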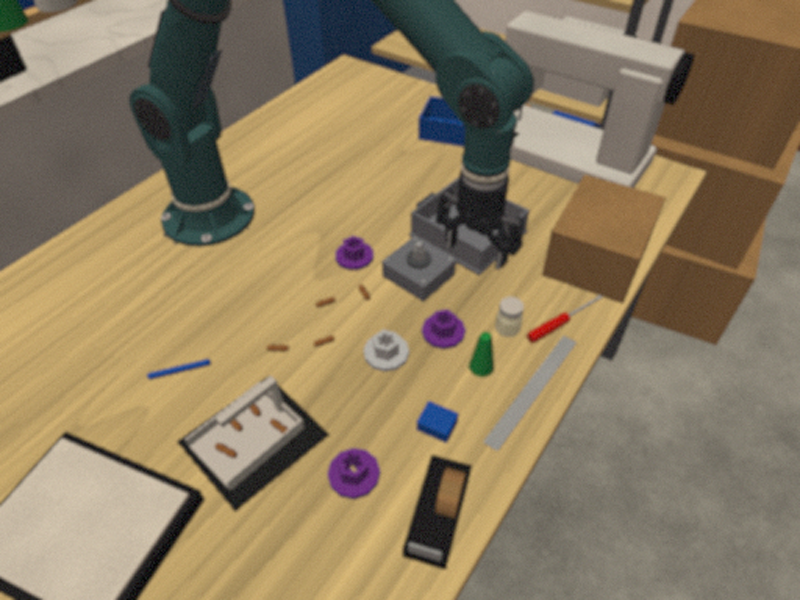

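View pics/side0.png

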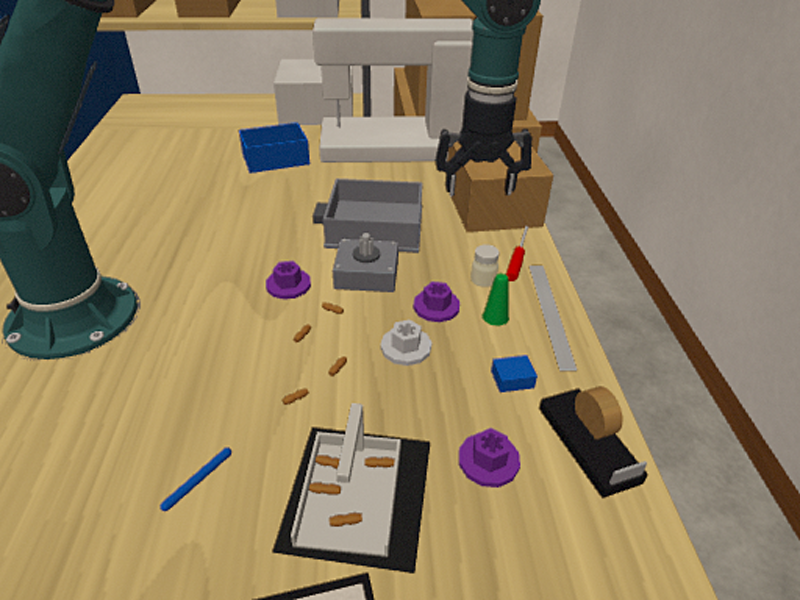

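The aluminium wheel is the only grey-white one: scene (386,348), side (406,340). The purple look-alikes, at side (288,278), (437,300) and (490,458), are decoys. Four strays lie at side (333,308), (302,333), (338,366) and (295,396), and four toggles are on the tray. The tray's open end faces the side camera.

Run:
```python
from h import *
import pickle
D=pickle.load(open('d0.pkl','rb'))
S=1.5625
def show(n,name,u,v,z):
    print(n,name,np.round(onz(D[n],u/S,v/S,z),3))
for a in [('side','wheelhub',406,327,.042),('scene','wheelhub',386,339,.042),
 ('side','spindletop',366,236,.095),('scene','spindletop',418,243,.095),
 ('side','t',333,308,.0075),('side','t',302,333,.0075),('side','t',338,366,.0075),('side','t',295,396,.0075),
 ('scene','t',364,292,.0075),('scene','t',325,301,.0075),('scene','t',324,341,.0075),('scene','t',278,347,.0075),
 ('side','hopNearL',325,240,.07),('side','hopNearR',421,244,.07),('side','hopFarL',341,181,.07),('side','hopFarR',422,184,.07),
 ('side','gearbox NL',333,268,.048),('side','gearNR',396,272,.048),('side','gearFR',398,243,.048),('side','gFL',339,239,.048),
 ('side','mat',309,428,.004),('side','mat',429,441,.004),('side','mat',414,571,.004),('side','mat',274,551,.004),
 ('side','handle far',357,404,.096),('side','handle near',345,474,.096),
 ('side','trayNL',292,551,.006),('side','trayNR',390,555,.006),('side','trFL',316,431,.03),('side','trFR',401,437,.03),
 ('scene','handle far',272,380,.096),('scene','handle near',224,412,.096),
 ('side','cone',496,322,0),('side','jar',484,283,0),('side','pincase',515,365,.03),('side','purple1',288,278,.03),('side','purple2',437,300,.03),('side','purple3',490,448,.03)]: show(*a)
```

```text
side wheelhub [ 0.604 -0.097  0.042]
scene wheelhub [ 0.606 -0.104  0.042]
side spindletop [0.539 0.107 0.095]
scene spindletop [0.539 0.109 0.095]
side t [ 0.475 -0.     0.007]
side t [ 0.423 -0.068  0.007]
side t [ 0.488 -0.152  0.007]
side t [ 0.422 -0.215  0.007]
scene t [ 0.476 -0.003  0.007]
scene t [ 0.423 -0.069  0.007]
scene t [ 0.49  -0.154  0.007]
scene t [ 0.424 -0.217  0.007]
side hopNearL [0.459 0.134 0.07 ]
side hopNearR [0.646 0.114 0.07 ]
side hopFarL [0.485 0.378 0.07 ]
side hopFarR [0.669 0.359 0.07 ]
side gearbox NL [0.475 0.07  0.048]
side gearNR [0.595 0.054 0.048]
side gearFR [0.604 0.152 0.048]
side gFL [0.484 0.171 0.048]
side mat [ 0.448 -0.277  0.004]
side mat [ 0.626 -0.308  0.004]
side mat [ 0.589 -0.502  0.004]
side mat [ 0.416 -0.469  0.004]
side handle far [ 0.522 -0.313  0.096]
side handle near [ 0.508 -0.424  0.096]
side trayNL [ 0.439 -0.471  0.006]
side trayNR [ 0.561 -0.481  0.006]
side trFL [ 0.462 -0.304  0.03 ]
side trFR [ 0.583 -0.319  0.03 ]
scene handle far [ 0.523 -0.32   0.096]
scene handle near [ 0.502 -0.412  0.096]
side cone [ 0.774 -0.042  0.   ]
side jar [0.772 0.076 0.   ]
side pincase [ 0.776 -0.182  0.03 ]
side purple1 [0.389 0.065 0.03 ]
side purple2 [ 0.667 -0.011  0.03 ]
side purple3 [ 0.707 -0.343  0.03 ]
```

Request:
apply_moves([
  [-34,-40,0,0,0,0,1],
  [-33,-40,0,0,0,0,1],
  [-33,-40,0,0,0,0,1],
  [0,0,0,0,0,0,1],
  [0,0,0,0,0,0,1],
  [0,0,0,0,0,0,1],
])

```text
time_s: 0.75
tool_pos: [0.6107, -0.0949, 0.2534]
tcp_rot: [[-0.001, 1.0, 0.001], [1.0, 0.001, 0.001], [0.001, 0.001, -1.0]]
contact_force: [-0.5, 0.2, 0.4]
width: 1.001
grip_force: 0.0
```

Run:
```python
from h import *
import pickle
c=shot('wrist'); pickle.dump(c,open('w1.pkl','wb'))
s=ctrl.sense(); print(s['tool_pos'],s['tcp_rot'].round(3).tolist(),s['contact_force'])
u,v=pix(c,[.605,-.1,.042]); print(u,v)
cv2.imwrite('pics/w1.png',cv2.resize(c['image'][:,:,::-1],(800,600),interpolation=cv2.INTER_CUBIC))
```

```text
[ 0.61103382 -0.09447423  0.25338824] [[-0.002, 1.0, 0.001], [1.0, 0.002, 0.001], [0.001, 0.001, -1.0]] [-0.51283029  0.08198462 -0.30087854]
250.24925405345695 173.28950178120948
```

View pics/w1.png

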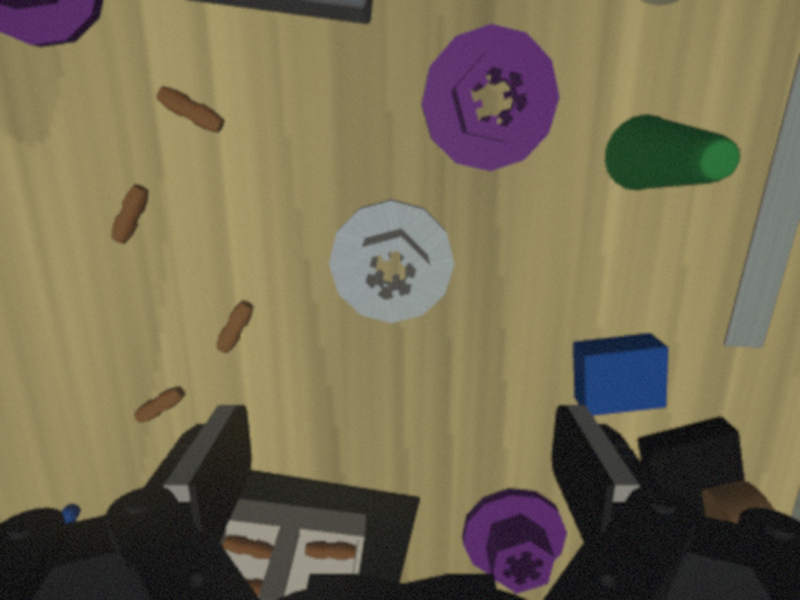

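Wheel disc centred at about (392,262), bore at (390,272). It is the only aluminium one, which rules out the purple wheels at (490,97) and (515,540). I'll confirm it in an enlarged crop.

Run:
```python
from h import *
import pickle
c=pickle.load(open('w1.pkl','rb'))
i=c['image'][125:211,205:297,::-1]
g=cv2.cvtColor(i,cv2.COLOR_BGR2GRAY); g=cv2.createCLAHE(4,(4,4)).apply(g)
cv2.imwrite('pics/w1c.png',cv2.resize(g,None,fx=7,fy=6.97,interpolation=cv2.INTER_CUBIC)[:600])
```

```text
(no output)
```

View pics/w1c.png

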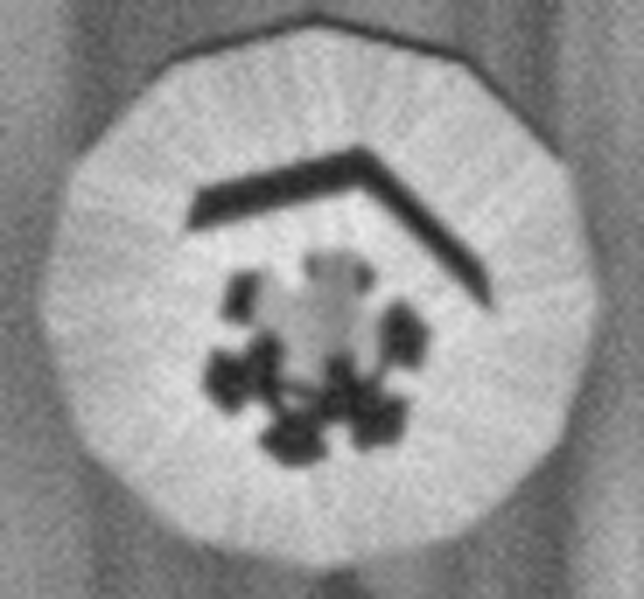

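The crop shows the aluminium wheel. Its hub corners give the centre as (318,348) in the crop, about (0.605,-0.102) in the world, with flats at -16°, 44° and 104°. I'll grip along -16°.

Request:
apply_moves([
  [-7,-6,0,0,0,8,1],
  [0,0,40,0,0,8,1],
  [0,0,40,0,0,0,1],
  [0,0,40,0,0,0,1],
  [0,0,30,0,0,0,1],
  [0,0,0,0,0,0,1],
  [0,0,0,0,0,0,1],
])

```text
time_s: 1.5
tool_pos: [0.6047, -0.102, 0.1031]
tcp_rot: [[0.274, 0.962, -0.0], [0.962, -0.274, 0.0], [0.0, -0.0, -1.0]]
contact_force: [1.1, -0.9, 1.0]
width: 0.996
grip_force: 0.0
```

Request:
apply_moves([
  [0,0,35,0,0,0,1],
  [0,0,31,0,0,0,1],
  [0,0,0,0,0,0,1],
  [0,0,0,0,0,0,0.3],
  [0,0,0,0,0,0,0.3],
  [0,0,0,0,0,0,0],
  [0,0,0,0,0,0,0],
  [0,0,0,0,0,0,0],
  [0,0,0,0,0,0,0],
])

```text
time_s: 2.4
tool_pos: [0.6052, -0.1031, 0.0398]
tcp_rot: [[0.275, 0.961, 0.003], [0.961, -0.275, -0.0], [0.001, 0.003, -1.0]]
contact_force: [-0.2, 0.5, 5.7]
width: 0.527
grip_force: 64.2
```

Request:
apply_moves([
  [0,0,-10,0,0,0,0],
  [0,0,-30,0,0,0,0],
  [0,0,-40,0,0,0,0],
  [0,0,-40,0,0,0,0],
  [0,0,-30,0,0,0,0],
  [20,-30,0,0,0,0,0],
  [20,-30,0,0,0,0,0],
  [21,-30,0,0,0,0,0],
  [21,-30,0,0,0,0,0],
  [0,0,0,0,0,0,0],
  [0,0,0,0,0,0,0],
  [0,0,0,0,0,0,0],
])

```text
time_s: 3.6
tool_pos: [0.5118, 0.0081, 0.188]
tcp_rot: [[0.277, 0.961, 0.002], [0.961, -0.277, -0.0], [0.0, 0.002, -1.0]]
contact_force: [1.6, -0.3, -4.7]
width: 0.527
grip_force: 63.0
```

Run:
```python
from h import *
import pickle
c=shot('wrist'); pickle.dump(c,open('w2.pkl','wb'))
s=ctrl.sense(); print(s['tool_pos'],s['tcp_rot'].round(3).tolist(),s['contact_force'],s['width'])
u,v=pix(c,[.539,.108,.095]); print(u,v)
a,b=int(v),int(u); i=c['image'][max(a-60,0):a+60,b-80:b+80,::-1]
print(max(a-60,0),b-80)
cv2.imwrite('pics/w2.png',cv2.resize(i,None,fx=5,fy=5,interpolation=cv2.INTER_CUBIC))
```

```text
[0.51190189 0.00781036 0.18784537] [[0.277, 0.961, 0.002], [0.961, -0.277, -0.001], [-0.0, 0.002, -1.0]] [-0.10132664 -0.28875338 -2.9663543 ] 0.5265865379851995
253.33057448870832 43.98200449005395
0 173
```

View pics/w2.png

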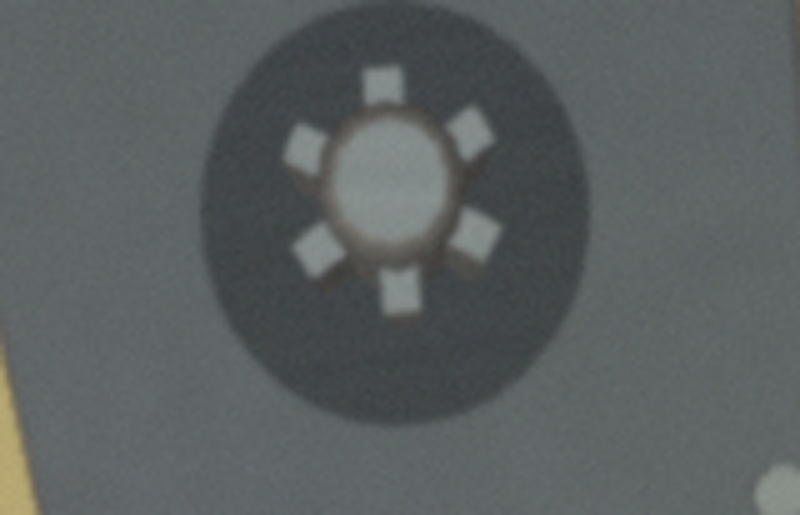

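Run:
```python
from h import *
import pickle
c=pickle.load(open('w2.pkl','rb'))
P=np.array([onz(c,173+(u+.5)/5-.5,(v+.5)/5-.5,.085)[:2] for u,v in [(383,86),(471,132),(474,236),(400,292),(318,251),(305,152)]])
m=P.mean(0); d=P-m; a=np.degrees(np.arctan2(d[:,1],d[:,0])); print(m,np.linalg.norm(d,axis=1),a%60)
print('teeth', np.degrees(np.angle(np.exp(1j*np.radians(a*6)).mean()))/6)
print(onz(c,173+390.5/5-.5,180.5/5-.5,.095))
```

```text
[0.53875893 0.11257915] [0.01165283 0.01165608 0.01117573 0.01129537 0.01123857 0.01138413] [18.83561637 18.68655483 18.05394346 18.77558374 19.75024789 20.89505777]
teeth 19.165011293039452
[0.5387244  0.11272215 0.095     ]
```

Request:
apply_moves([
  [36,-1,0,0,0,0,0],
  [36,-1,0,0,0,0,0],
  [35,-1,0,0,0,0,0],
  [0,0,20,0,0,-5.3,0],
  [0,0,20,0,0,0,0],
  [0,0,0,0,0,0,0],
  [0,0,0,0,0,0,0],
])

```text
time_s: 4.35
tool_pos: [0.5381, 0.1114, 0.1472]
tcp_rot: [[0.188, 0.982, -0.001], [0.982, -0.188, -0.001], [-0.001, -0.0, -1.0]]
contact_force: [1.0, -0.0, -3.3]
width: 0.522
grip_force: 62.8
```

Run:
```python
from h import *
import pickle
s=ctrl.sense(); t=s['tool_pos']; print(t,s['tcp_rot'].round(3).tolist(),s['contact_force'],s['width'])
out=[]
for n in('scene','side'):
    c=shot(n); pickle.dump(c,open(n+'2.pkl','wb'))
    u,v=pix(c,[.5388,.112,.1]); b,a=int(u)-33,int(v)-50
    print(n,b,a, pix(c,[t[0],t[1],t[2]-.0398]),pix(c,[.5388,.1126,.095]))
    out.append(cv2.resize(c['image'][a:a+100,b:b+66,::-1],None,fx=6,fy=6,interpolation=cv2.INTER_CUBIC))
cv2.imwrite('pics/f2.png',np.hstack(out))
```

```text
[0.5380817  0.11137875 0.1471914 ] [[0.188, 0.982, -0.001], [0.982, -0.188, -0.001], [-0.001, -0.0, -1.0]] [ 0.99446064 -0.01677533 -3.25875684] 0.5223222724229343
scene 235 103 [267.86515605 152.11303724] [268.21890534 154.85413597]
side 201 98 [233.73718045 146.80269813] [234.04951828 150.10173038]
```

View pics/f2.png

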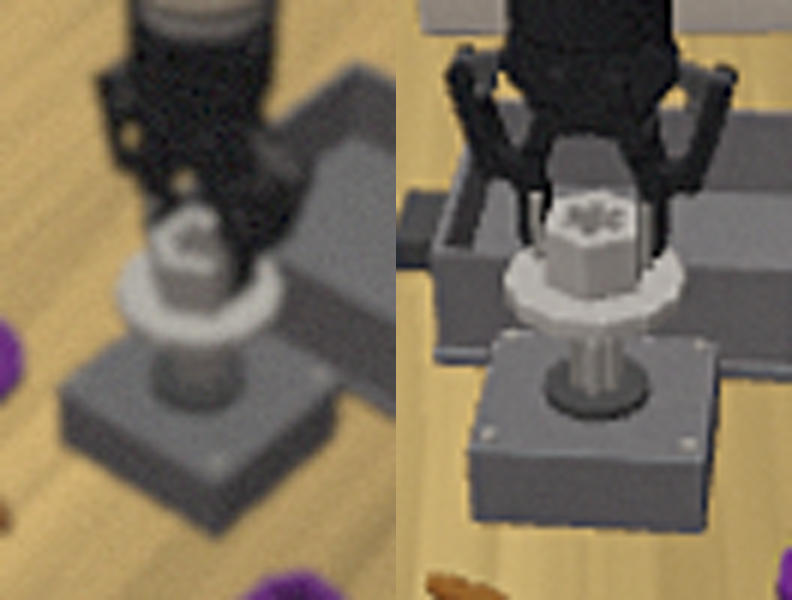

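Request:
apply_moves([
  [0.8,0.6,6,0,0,0,0],
  [0,0,5,0,0,0,0],
  [0,0,4,0,0,0,0],
  [0,0,4,0,0,0,0],
  [0,0,0,0,0,0,0],
])

```text
time_s: 4.95
tool_pos: [0.5379, 0.1132, 0.1276]
tcp_rot: [[0.186, 0.983, -0.001], [0.983, -0.186, -0.0], [-0.001, -0.001, -1.0]]
contact_force: [-0.9, -0.3, -3.0]
width: 0.525
grip_force: 63.0
```

Request:
apply_moves([
  [0,0,3,0,0,0,0],
  [0,0,3,0,0,0,0],
  [0,0,3,0,0,0,0],
  [0,0,0,0,0,0,0],
])

```text
time_s: 5.35
tool_pos: [0.5381, 0.1131, 0.1189]
tcp_rot: [[0.186, 0.983, -0.001], [0.983, -0.186, -0.0], [-0.0, -0.001, -1.0]]
contact_force: [0.8, 0.0, -4.3]
width: 0.523
grip_force: 63.0
```

Request:
apply_moves([
  [0,0,6,0,0,0,0],
  [0,0,6,0,0,0,0],
  [0,0,6,0,0,0,0],
  [0,0,3,0,0,0,0],
  [0,0,2,0,0,0,0],
  [0,0,2,0,0,0,0],
  [0,0,0,0,0,0,0],
])

```text
time_s: 6.05
tool_pos: [0.5384, 0.1131, 0.0948]
tcp_rot: [[0.186, 0.983, -0.0], [0.983, -0.186, -0.0], [-0.0, -0.0, -1.0]]
contact_force: [-0.9, -0.3, 1.3]
width: 0.527
grip_force: 63.5
```

Request:
apply_moves([
  [0,0,1.5,0,0,0,0],
  [0,0,0,0,0,0,0],
  [0,0,0,0,0,0,1],
  [0,0,0,0,0,0,1],
  [0,0,0,0,0,0,1],
  [0,0,0,0,0,0,1],
  [0,0,-20,0,0,0,1],
  [0,0,-40,0,0,0,1],
  [0,0,-40,0,0,0,1],
  [0,0,-40,0,0,0,1],
  [0,0,0,0,0,0,1],
])

```text
time_s: 7.15
tool_pos: [0.5421, 0.114, 0.238]
tcp_rot: [[0.186, 0.983, 0.011], [0.983, -0.186, 0.003], [0.005, 0.01, -1.0]]
contact_force: [0.6, 0.2, 0.7]
width: 0.998
grip_force: 0.0
```

Run:
```python
from h import *
import pickle
s=ctrl.sense(); t=s['tool_pos']; print(t,s['contact_force'])
out=[]
for n in('scene','side'):
    c=shot(n); pickle.dump(c,open(n+'3.pkl','wb'))
    u,v=pix(c,[.545,.2,.06]); b,a=int(u)-45,int(v)-40
    print(n,b,a, pix(c,[.5388,.1128,.097]))
    out.append(cv2.resize(c['image'][a:a+85,b:b+90,::-1],None,fx=4.4,fy=4.4,interpolation=cv2.INTER_CUBIC))
cv2.imwrite('pics/f3.png',np.hstack(out))
```

```text
[0.54205308 0.11401963 0.23801099] [0.59831759 0.18403298 0.70796633]
scene 238 108 [268.25906583 154.35966093]
side 190 104 [234.03675552 149.5000303 ]
```

View pics/f3.png

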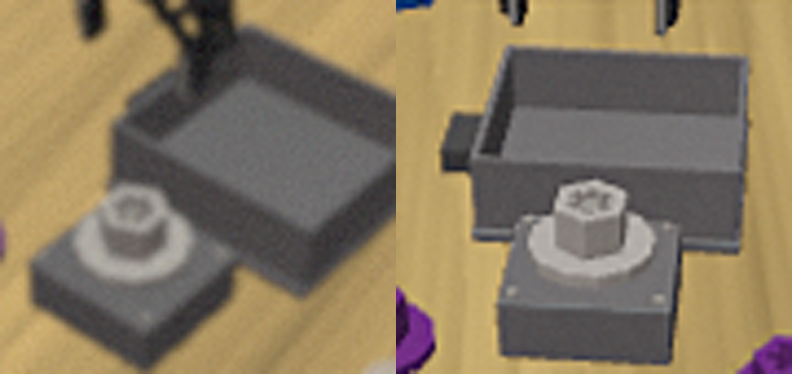

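The wheel sits low on the collar and looks home. Before taking the tray I'll do a dry test of the tipping posture above the hopper.

Request:
apply_moves([
  [47,-3,0,0,0,0,1],
  [47,-3,0,0,0,0,1],
  [47,-3,0,0,0,0,1],
  [46,-3,0,0,0,0,1],
  [0,0,0,0,8.5,0,1],
  [0,0,0,0,8.5,0,1],
  [0,0,0,0,8.5,0,1],
  [0,0,0,0,8.5,0,1],
  [0,0,0,0,8.5,0,1],
  [0,0,0,0,8.5,0,1],
  [0,0,0,0,0,0,1],
  [0,0,0,0,0,0,1],
])

```text
time_s: 8.45
tool_pos: [0.5601, 0.2995, 0.2251]
tcp_rot: [[0.135, 0.983, 0.122], [0.678, -0.182, 0.712], [0.722, -0.013, -0.692]]
contact_force: [0.1, 0.1, 0.3]
width: 0.998
grip_force: 0.0
```

Run:
```python
from h import *
import pickle
s=ctrl.sense(); print(s['tool_pos'],s['joints'].round(1),s['tcp_rot'].round(2).tolist())
c=pickle.load(open('side3.pkl','rb'))
def P(u,v,z): return onz(c,190+(u-396)/4.4,104+v/4.4,z).round(3)
for q in [(472,160),(740,172),(510,48),(748,58)]: print('rim',P(*q,.07))
for q in [(455,230),(550,228)]: print('box',onz(c,q[0]/1.5625,q[1]/1.5625,0).round(3))
for q in [(322,160),(440,160)]: print('sew',onz(c,q[0]/1.5625,q[1]/1.5625,0).round(3))
```

```text
[0.56011018 0.29953487 0.22512917] [ 20.3  39.1 -50.2 120.2 -52.1  14.5  21.5] [[0.14, 0.98, 0.12], [0.68, -0.18, 0.71], [0.72, -0.01, -0.69]]
rim [0.453 0.212 0.07 ]
rim [0.649 0.19  0.07 ]
rim [0.476 0.385 0.07 ]
rim [0.669 0.363 0.07 ]
box [0.739 0.273 0.   ]
box [0.955 0.275 0.   ]
sew [0.426 0.631 0.   ]
sew [0.743 0.624 0.   ]
```

Request:
apply_moves([
  [0,0,0,0,-8.5,0,1],
  [0,0,0,0,-8.5,0,1],
  [0,0,0,0,-8.5,0,1],
  [0,0,0,0,-8.5,0,1],
  [0,0,0,0,-8.5,0,1],
  [0,0,0,0,-3.7,0,1],
  [0,0,-20,0,0,0,1],
  [-46,5,0,0,0,0,1],
  [-46,5,0,0,0,0,1],
  [-46,5,0,0,0,0,1],
  [-46,5,0,0,0,0,1],
  [-46,5,0,0,0,0,1],
])

```text
time_s: 9.65
tool_pos: [0.5441, 0.0755, 0.2163]
tcp_rot: [[0.162, 0.987, 0.009], [0.98, -0.162, 0.117], [0.117, -0.011, -0.993]]
contact_force: [1.1, 0.5, -0.6]
width: 1.003
grip_force: 0.0
```

Request:
apply_moves([
  [-46,6,0,0,0,0,1],
  [-46,6,0,0,0,0,1],
  [-46,6,0,0,0,0,1],
  [-46,6,0,0,0,0,1],
  [-46,6,0,0,0,0,1],
  [-46,6,0,0,0,0,1],
  [-46,6,0,0,0,0,1],
  [-46,6,0,0,0,0,1],
  [-46,5,0,0,0,0,1],
  [-46,5,0,0,0,0,1],
  [0,0,0,0,0,0,1],
  [0,0,0,0,0,0,1],
])

```text
time_s: 10.85
tool_pos: [0.5257, -0.3859, 0.1606]
tcp_rot: [[0.167, 0.986, 0.004], [0.98, -0.166, 0.113], [0.112, -0.015, -0.994]]
contact_force: [-0.1, 0.4, -0.2]
width: 0.997
grip_force: 0.0
```

Run:
```python
from h import *
import pickle
s=ctrl.sense(); print(s['tool_pos'],s['tcp_rot'].round(3).tolist(),s['joints'].round(1))
c=shot('wrist'); pickle.dump(c,open('w4.pkl','wb')); pickle.dump(shot('side'),open('side4.pkl','wb'))
cv2.imwrite('pics/w4.png',cv2.resize(c['image'][:,:,::-1],(800,600),interpolation=cv2.INTER_CUBIC))
```

```text
[ 0.52565311 -0.38586229  0.16060726] [[0.167, 0.986, 0.004], [0.98, -0.166, 0.113], [0.112, -0.015, -0.994]] [ 30.6  36.3   6.1 103.6 -12.9  44.7  35.5]
```

View pics/w4.png

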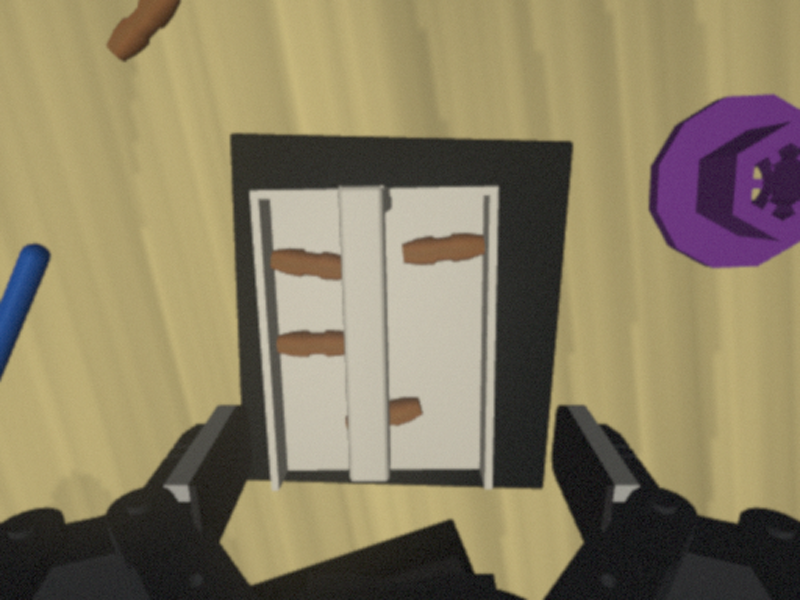

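The bar runs from (363,187) to (370,480), with the open end at the bottom of the picture. Four toggles are on the tray.

Run:
```python
from h import *
import pickle
c=pickle.load(open('w4.pkl','rb'));S=1.5625
f=lambda u,v,z:onz(c,u/S,v/S,z)
b=f(362.5,187,.1);e=f(369.5,480,.1);d=(e-b);L=np.hypot(*d[:2]);d/=L;h=b+.08*d
print(b,e,L,np.degrees(np.arctan2(d[1],d[0])),'handle',h)
R=ctrl.sense()['tcp_rot'];print(np.degrees(np.arctan2(R[1,1],R[0,1])))
M=np.array([f(u,v,.004)[:2] for u,v in[(233,134),(572,142),(543,488),(247,478)]]);print(M.round(3).tolist(),M.mean(0))
print(f(250,191,.03),f(498,187,.03))
```

```text
[ 0.52335153 -0.31455461  0.1       ] [ 0.50550523 -0.42701673  0.1       ] 0.11386930987716626 -99.01692361075214 handle [ 0.51081344 -0.39356598  0.1       ]
-9.365184337138565
[[0.453, -0.274], [0.627, -0.308], [0.59, -0.502], [0.416, -0.468]] [ 0.52169409 -0.38796743]
[ 0.4632373  -0.30531794  0.03      ] [ 0.58204831 -0.32343791  0.03      ]
```

Request:
apply_moves([
  [0,0,0,0,-6.5,0,1],
  [-5,-13.5,0,0,0,0,1],
  [0,0,0,0,0,0,1],
  [0,0,25,0,0,0,1],
  [0,0,25,0,0,0,1],
  [0,0,15,0,0,0,1],
  [0,0,0,0,0,0,1],
  [0,0,0,0,0,0,1],
])

```text
time_s: 11.75
tool_pos: [0.5076, -0.3895, 0.0921]
tcp_rot: [[0.169, 0.985, -0.017], [0.986, -0.169, 0.008], [0.005, -0.018, -1.0]]
contact_force: [-0.2, 0.4, -0.2]
width: 1.002
grip_force: 0.0
```

Request:
apply_moves([
  [0,4,-3,-1,0,0,1],
  [0,0,0,0,0,0,1],
  [0,0,0,0,0,0,0.5],
  [0,0,0,0,0,0,0.3],
  [0,0,0,0,0,0,0.2],
  [0,0,0,0,0,0,0],
  [0,0,0,0,0,0,0],
  [0,0,0,0,0,0,0],
  [0,0,0,0,0,0,0],
])

```text
time_s: 12.65
tool_pos: [0.5112, -0.3898, 0.0946]
tcp_rot: [[0.17, 0.986, -0.001], [0.986, -0.17, 0.005], [0.005, -0.001, -1.0]]
contact_force: [-0.0, 0.6, -0.2]
width: 0.176
grip_force: 60.1
```

Request:
apply_moves([
  [0,0,-5,0,0,0,0],
  [0,0,-15,0,0,0,0],
  [0,0,-25,0,0,0,0],
  [0,0,-30,0,0,0,0],
  [0,0,-30,0,0,0,0],
  [0,0,-30,0,0,0,0],
  [0,0,-20,0,0,0,0],
  [0,0,-10,0,0,0,0],
  [0,0,0,0,0,0,0],
  [0,0,0,0,0,0,0],
])

```text
time_s: 13.65
tool_pos: [0.5109, -0.3901, 0.259]
tcp_rot: [[0.169, 0.986, -0.001], [0.986, -0.169, 0.006], [0.005, -0.002, -1.0]]
contact_force: [-0.0, -0.8, -3.5]
width: 0.174
grip_force: 59.7
```

Request:
apply_moves([
  [10,-1,0,0,0,0,0],
  [20,-2,0,0,0,0,0],
  [30,-3,0,0,0,0,0],
  [40,-4,0,0,0,0,0],
  [40,-4,0,0,0,0,0],
  [40,-4,0,0,0,0,0],
  [40,-4,0,0,0,0,0],
  [40,-4,0,0,0,0,0],
  [40,-4,0,0,0,0,0],
  [30,-2,0,0,0,0,0],
  [20,-1,0,0,0,0,0],
  [10,0,0,0,0,0,0],
])

```text
time_s: 14.85
tool_pos: [0.5387, -0.0255, 0.2606]
tcp_rot: [[0.163, 0.987, -0.002], [0.987, -0.163, 0.007], [0.006, -0.003, -1.0]]
contact_force: [0.4, -0.3, -2.5]
width: 0.175
grip_force: 59.7
```

Request:
apply_moves([
  [10,-1,0,0,0,0,0],
  [20,-2,0,0,0,0,0],
  [30,-3,0,0,0,0,0],
  [40,-4,0,0,0,0,0],
  [40,-4,0,0,0,0,0],
  [40,-4,0,0,0,0,0],
  [40,-4,0,0,0,0,0],
  [40,-3,0,0,0,0,0],
  [30,-2,0,0,0,0,0],
  [20,-1,0,0,0,0,0],
  [10,0,0,0,0,0,0],
  [0,0,0,0,0,0,0],
])

```text
time_s: 16.05
tool_pos: [0.5665, 0.2901, 0.2625]
tcp_rot: [[0.169, 0.986, -0.0], [0.986, -0.169, 0.004], [0.004, -0.001, -1.0]]
contact_force: [0.5, -0.2, -2.6]
width: 0.171
grip_force: 59.6
```

Descend and shift about 15 mm in y.

Request:
apply_moves([
  [7,-2,10,0,0,0,0],
  [8,-2,20,0,0,0,0],
  [0,0,20,0,0,0,0],
  [0,0,10,0,0,0,0],
  [0,0,0,0,4,0,0],
  [0,0,0,0,5,0,0],
  [0,0,0,0,5,0,0],
  [0,0,0,0,5,0,0],
  [0,0,0,0,5,0,0],
  [0,0,0,0,0,0,0],
  [0,0,0,0,0,0,0],
])

```text
time_s: 17.15
tool_pos: [0.5657, 0.3031, 0.2025]
tcp_rot: [[0.158, 0.985, 0.069], [0.899, -0.173, 0.403], [0.409, -0.002, -0.913]]
contact_force: [0.4, 0.4, -1.6]
width: 0.174
grip_force: 59.7
```

Request:
apply_moves([
  [-6,0,14,0,0,0,0],
  [0,0,0,0,5,0,0],
  [0,0,0,0,6,0,0],
  [0,0,0,0,6,0,0],
  [0,0,0,0,6,0,0],
  [0,0,0,0,4,0,0],
  [0,0,0,0,0,0,0],
  [0,0,0,0,0,0,0],
  [0,0,0,0,0,0,0],
  [0,0,0,0,0,0,0],
])

```text
time_s: 18.15
tool_pos: [0.5649, 0.3078, 0.189]
tcp_rot: [[0.102, 0.986, 0.131], [0.619, -0.166, 0.768], [0.779, 0.003, -0.627]]
contact_force: [0.7, -0.2, -1.1]
width: 0.177
grip_force: 59.9
```

Run:
```python
from h import *
import pickle
s=ctrl.sense(); print(s['tool_pos'],s['joints'].round(1))
out=[]
for n in('side','scene'):
    c=shot(n)
    u,v=pix(c,[.562,.29,.1]); b,a=int(u)-55,int(v)-60
    out.append(cv2.resize(c['image'][a:a+120,b:b+110,::-1],None,fx=3.6,fy=3.6,interpolation=cv2.INTER_CUBIC))
cv2.imwrite('pics/f5.png',np.hstack(out))
```

```text
[0.56494137 0.30781839 0.18898375] [ 26.8  51.3 -61.3 121.2 -40.3   4.8  17.8]
```

View pics/f5.png

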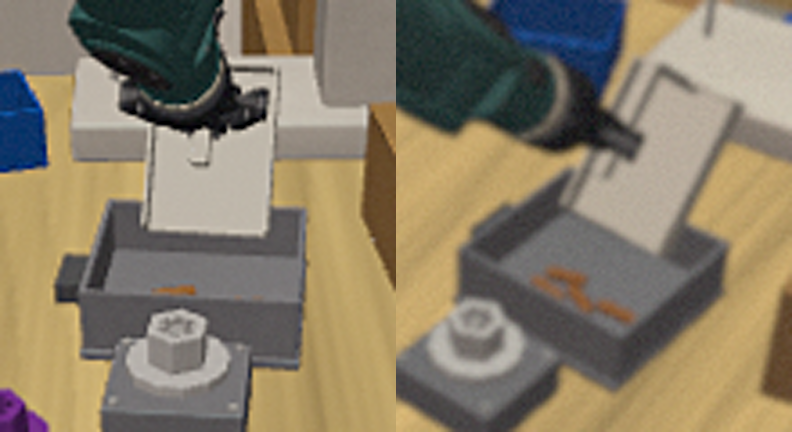

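The tray is empty and its toggles lie in the hopper at about (580,295). I'll un-tip now.

Request:
apply_moves([
  [0,0,0,0,-4,0,0],
  [0,0,0,0,-8,0,0],
  [20,0,-20,0,-8,0,0],
  [15,0,-25,0,-8,0,0],
  [0,0,0,0,-8,0,0],
  [0,0,0,0,-8,0,0],
  [0,0,0,0,-7,0,0],
  [0,0,-30,0,0,0,0],
  [0,0,0,0,0,0,0],
  [0,0,0,0,0,0,0],
])

```text
time_s: 19.25
tool_pos: [0.5635, 0.3065, 0.2515]
tcp_rot: [[0.158, 0.987, 0.006], [0.983, -0.158, 0.093], [0.093, -0.008, -0.996]]
contact_force: [-0.1, -0.2, -2.5]
width: 0.173
grip_force: 59.8
```

Request:
apply_moves([
  [0,0,-10,0,-5.3,0,0],
  [0,0,0,0,0,0,0],
  [-20,2,0,0,0,0,0],
  [-40,4,0,0,0,0,0],
  [-40,4,0,0,0,0,0],
  [-40,4,0,0,0,0,0],
  [-40,4,0,0,0,0,0],
  [-40,4,0,0,0,0,0],
  [-40,4,0,0,0,0,0],
  [-40,4,0,0,0,0,0],
  [-40,4,0,0,0,0,0],
  [-20,2,0,0,0,0,0],
])

```text
time_s: 20.45
tool_pos: [0.5396, -0.0628, 0.2595]
tcp_rot: [[0.167, 0.986, -0.011], [0.986, -0.167, -0.0], [-0.002, -0.011, -1.0]]
contact_force: [0.2, -0.6, -1.0]
width: 0.172
grip_force: 59.8
```

Request:
apply_moves([
  [-20,2,0,0,0,0,0],
  [-40,4,0,0,0,0,0],
  [-40,4,0,0,0,0,0],
  [-40,4,0,0,0,0,0],
  [-40,4,0,0,0,0,0],
  [-40,4,0,0,0,0,0],
  [-40,4,0,0,0,0,0],
  [-40,4,0,0,0,0,0],
  [-30,4,0,0,0,0,0],
  [0,0,0,0,0,0,0],
  [0,0,0,0,0,0,0],
])

```text
time_s: 21.55
tool_pos: [0.5206, -0.389, 0.2589]
tcp_rot: [[0.164, 0.986, -0.011], [0.986, -0.164, 0.003], [0.001, -0.011, -1.0]]
contact_force: [-0.7, 1.1, -3.3]
width: 0.175
grip_force: 59.8
```

Request:
apply_moves([
  [4,1,0,-0.6,0,0,0],
  [0,0,30,0,0,0,0],
  [0,0,40,0,0,0,0],
  [0,0,40,0,0,0,0],
  [0,0,30,0,0,0,0],
  [0,0,15,0,0,0,0],
  [0,0,4,0,0,0,0],
  [0,0,4,0,0,0,0],
  [0,0,0,0,0,0,0],
  [0,0,0,0,0,0,0],
])

```text
time_s: 22.55
tool_pos: [0.5259, -0.3844, 0.0987]
tcp_rot: [[0.159, 0.987, 0.003], [0.987, -0.159, -0.002], [-0.002, 0.004, -1.0]]
contact_force: [0.4, -0.8, -1.7]
width: 0.175
grip_force: 59.8
```

Request:
apply_moves([
  [0,0,2,0,0,0,0],
  [0,0,2,0,0,0,0],
  [0,0,1,0,0,0,0],
  [0,0,0,0,0,0,0],
  [0,0,0,0,0,0,0.25],
  [0,0,0,0,0,0,0.35],
  [0,0,0,0,0,0,0.5],
  [0,0,0,0,0,0,0.5],
  [0,0,-20,0,0,0,0.5],
  [0,0,-40,0,0,0,0.5],
  [0,0,-40,0,0,0,0.5],
  [0,0,0,0,0,0,0.5],
])

```text
time_s: 23.75
tool_pos: [0.528, -0.3864, 0.1978]
tcp_rot: [[0.16, 0.987, 0.01], [0.987, -0.16, -0.007], [-0.005, 0.011, -1.0]]
contact_force: [1.0, 0.2, 0.0]
width: 0.504
grip_force: 0.0
```

```bash
cat > strays.py <<'E'
from h import *
from scipy import ndimage
def strays(n,z=.0075,show=False):
    c=shot(n); hsv=cv2.cvtColor(c['image'],cv2.COLOR_RGB2HSV)
    m=cv2.inRange(hsv,(4,110,60),(14,255,200))
    k,lab,st,ce=cv2.connectedComponentsWithStats(m)
    for i in range(1,k):
        if st[i,4]<25: continue
        ys,xs=np.where(lab==i); P=np.array([onz(c,x,y,z)[:2] for x,y in zip(xs,ys)])
        mu=P.mean(0)
        if not(.2<mu[0]<1.0 and -.7<mu[1]<.5): continue
        w,V=np.linalg.eigh(np.cov(P.T)); a=np.degrees(np.arctan2(V[1,1],V[0,1]))
        print(n,mu.round(4),'axis',round(a%180,1),'n',st[i,4],'sd',np.sqrt(w).round(4))
    return c
if __name__=='__main__':
    import pickle
    for n in('scene','side'): pickle.dump(strays(n),open(n+'5.pkl','wb'))
    s=ctrl.sense(); print(s['tool_pos'],s['tcp_rot'].round(3).tolist())
    c=pickle.load(open('side5.pkl','rb'))
    cv2.imwrite('pics/s5.png',cv2.resize(c['image'][:,:,::-1],(800,600),interpolation=cv2.INTER_CUBIC))
E
python3 strays.py
```

```text
scene [0.5404 0.2883] axis 148.9 n 47 sd [0.0058 0.0195]
scene [0.8465 0.3833] axis 14.9 n 112 sd [0.0113 0.0397]
scene [0.7589 0.3251] axis 119.6 n 29 sd [0.0071 0.0153]
scene [0.8107 0.301 ] axis 119.8 n 66 sd [0.0109 0.0227]
scene [0.8748 0.3265] axis 52.6 n 57 sd [0.0117 0.0166]
scene [0.9106 0.3249] axis 93.4 n 30 sd [0.0082 0.0118]
scene [0.8773 0.2842] axis 166.5 n 29 sd [0.0048 0.0153]
scene [0.8398 0.1257] axis 70.2 n 103 sd [0.011 0.034]
scene [ 0.8525 -0.2505] axis 0.0 n 33 sd [0.0042 0.0107]
[ 0.52546912 -0.38404277  0.19323142] [[0.159, 0.987, 0.003], [0.987, -0.159, -0.002], [-0.001, 0.003, -1.0]]
```

View pics/s5.png

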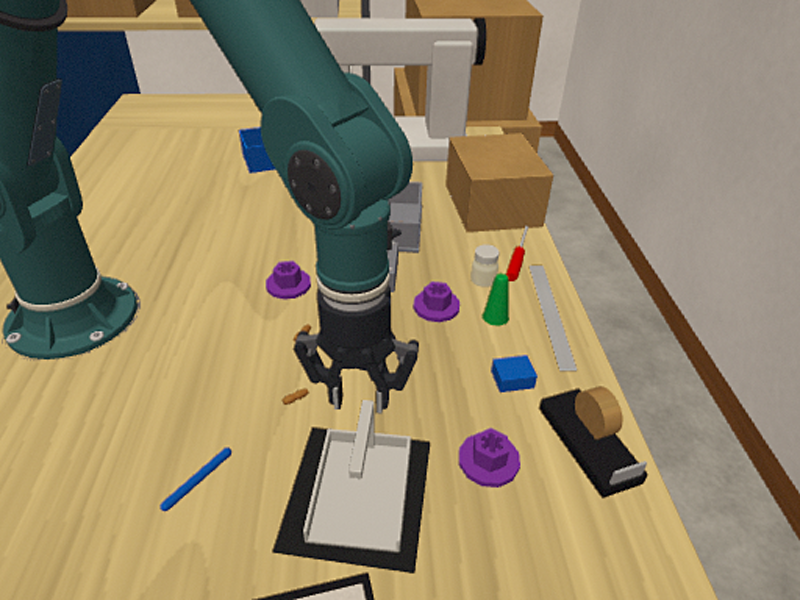

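The tray stands flat and centred on the mat. Now the strays: I'll look from above them and tune the mask.

Request:
apply_moves([
  [0,0,-30,0,0,0,1],
  [30,-15,-25,0,0,0,1],
  [40,-16,0,0,0,0,1],
  [40,-16,0,0,0,0,1],
  [40,-16,0,0,0,0,1],
  [40,-16,0,0,0,0,1],
  [32,-13,0,0,0,0,1],
  [0,0,0,0,0,0,1],
  [0,0,0,0,0,0,1],
  [0,0,0,0,0,0,1],
])

```text
time_s: 24.85
tool_pos: [0.4693, -0.1509, 0.2463]
tcp_rot: [[0.161, 0.987, -0.0], [0.987, -0.161, -0.001], [-0.001, 0.0, -1.0]]
contact_force: [-0.1, -0.2, -0.0]
width: 1.0
grip_force: 0.0
```

```bash
python3 - <<'E'
from h import *
import pickle
c0=pickle.load(open('w1.pkl','rb'));h=cv2.cvtColor(c0['image'],cv2.COLOR_RGB2HSV)
for u,v in[(190,108),(130,213),(235,327),(300,150)]:
    p=h[int(v/S) if 0 else int(v/1.5625)-2:int(v/1.5625)+3,int(u/1.5625)-2:int(u/1.5625)+3].reshape(-1,3) ;print(p.min(0),np.median(p,0),p.max(0))
E
sed -i 's/(4,110,60),(14,255,200)/(5,110,40),(14,255,190)/' strays.py
python3 -c "
from strays import *
import pickle
s=ctrl.sense();print(s['tool_pos'],s['tcp_rot'].round(3).tolist())
pickle.dump(strays('wrist'),open('w6.pkl','wb'))"
```

```text
[ 13 131 102] [ 15. 141. 109.] [ 16 163 115]
[ 13 132  95] [ 14. 142. 109.] [ 15 151 113]
[ 13 128 104] [ 15. 136. 113.] [ 17 144 116]
[ 23  87 147] [ 24.  95. 150.] [ 25  99 152]
[ 0.46931433 -0.15087025  0.24633355] [[0.161, 0.987, -0.0], [0.987, -0.161, -0.001], [-0.001, 0.0, -1.0]]
wrist [ 0.4758 -0.001 ] axis 156.4 n 326 sd [0.0034 0.0109]
wrist [ 0.4304 -0.0605] axis 60.7 n 63 sd [0.0014 0.0058]
wrist [ 0.4201 -0.0779] axis 58.9 n 43 sd [0.0012 0.0055]
```

```bash
sed -i 's/(5,110,40),(14,255,190)/(8,112,35),(19,255,175)/' strays.py
python3 -c "
from strays import *
strays('wrist')"
```

```text
wrist [ 0.4751 -0.0009] axis 155.4 n 571 sd [0.0034 0.0112]
wrist [ 0.4228 -0.0677] axis 59.4 n 519 sd [0.0036 0.0118]
wrist [ 0.4875 -0.1515] axis 58.1 n 427 sd [0.0036 0.0118]
wrist [ 0.4223 -0.2166] axis 32.1 n 365 sd [0.0036 0.0121]
```

Request:
apply_moves([
  [2,18,0,0,0,0,0.7],
  [0,0,40,0,0,7.6,0.7],
  [0,0,40,0,0,7.5,0.7],
  [0,0,40,0,0,7.5,0.7],
  [0,0,40,0,0,0,0.7],
  [0,0,30,0,0,0,0.7],
  [0,0,0,0,0,0,0.7],
  [0,0,0,0,0,0,0.7],
])

```text
time_s: 25.75
tool_pos: [0.4877, -0.152, 0.0568]
tcp_rot: [[0.528, 0.849, 0.0], [0.849, -0.528, -0.001], [-0.001, 0.001, -1.0]]
contact_force: [-0.2, 0.1, -0.4]
width: 0.699
grip_force: 0.0
```

Request:
apply_moves([
  [0,0,20,0,0,0,0.7],
  [0,0,12,0,0,0,0.7],
  [0,0,0,0,0,0,0.7],
  [0,0,0,0,0,0,0.3],
  [0,0,0,0,0,0,0],
  [0,0,0,0,0,0,0],
  [0,0,0,0,0,0,0],
  [0,0,0,0,0,0,0],
  [0,0,-30,0,0,0,0],
  [0,0,-45,0,0,0,0],
  [0,0,-45,0,0,0,0],
  [0,0,-45,0,0,0,0],
])

```text
time_s: 26.95
tool_pos: [0.487, -0.1506, 0.1918]
tcp_rot: [[0.526, 0.85, 0.001], [0.85, -0.526, -0.0], [-0.0, 0.001, -1.0]]
contact_force: [0.2, 0.3, -0.5]
width: 0.156
grip_force: 58.7
```

Request:
apply_moves([
  [25,-10,0,0,0,0,0],
  [43,-17.5,0,0,0,0,0],
  [43,-17.5,0,0,0,0,0],
  [43,-17.5,0,0,0,0,0],
  [43,-17.5,0,0,0,0,0],
  [43,-17.5,0,0,0,0,0],
  [43,-17.5,0,0,0,0,0],
  [43,-17.5,0,0,0,0,0],
  [43,-17.5,0,0,0,0,0],
  [43,-17.5,0,0,0,0,0],
  [0,0,20,0,0,0,0],
  [0,0,0,0,0,0,0],
])

```text
time_s: 28.15
tool_pos: [0.5597, 0.2892, 0.1677]
tcp_rot: [[0.523, 0.852, -0.003], [0.852, -0.523, -0.002], [-0.004, -0.002, -1.0]]
contact_force: [-1.1, -1.2, 0.2]
width: 0.156
grip_force: 58.7
```

Request:
apply_moves([
  [0,0,40,0,0,0,0],
  [0,0,40,0,0,0,0],
  [0,0,0,0,0,0,0],
  [0,0,0,0,0,0,0.5],
  [0,0,0,0,0,0,0.5],
  [0,0,0,0,0,0,0.5],
  [0,0,-45,0,0,0,0.5],
  [0,0,-45,0,0,0,0.5],
  [-20,4,0,0,0,0,0.6],
  [-40,7.5,0,0,0,0,0.7],
  [-40,7.5,0,0,0,0,0.7],
  [-40,7.5,0,0,0,0,0.7],
])

```text
time_s: 29.35
tool_pos: [0.511, 0.1537, 0.1816]
tcp_rot: [[0.526, 0.851, 0.004], [0.851, -0.526, 0.001], [0.003, 0.003, -1.0]]
contact_force: [1.4, -1.4, 0.4]
width: 0.704
grip_force: 0.0
```

Request:
apply_moves([
  [-40,7.5,0,0,0,0,0.7],
  [-40,7.5,0,0,0,0,0.7],
  [-40,7.5,0,0,0,0,0.7],
  [-40,7.5,0,0,0,0,0.7],
  [-40,7.5,0,0,0,0,0.7],
  [-35,6,0,0,0,0,0.7],
  [0,0,0,0,0,0,0.7],
  [0,0,0,0,0,0,0.7],
])

```text
time_s: 30.15
tool_pos: [0.4246, -0.0689, 0.1811]
tcp_rot: [[0.529, 0.849, 0.004], [0.849, -0.529, -0.0], [0.002, 0.003, -1.0]]
contact_force: [0.3, 0.4, 0.5]
width: 0.701
grip_force: 0.0
```

```bash
python3 -c "
from strays import *
s=ctrl.sense();print(s['tool_pos'],s['tcp_rot'].round(3).tolist(),s['joints'].round(1))
strays('wrist');strays('side');strays('scene')"
```

```text
[ 0.42462421 -0.0689126   0.18105706] [[0.529, 0.849, 0.004], [0.849, -0.529, -0.0], [0.002, 0.003, -1.0]] [-10.7  20.8  17.6 133.2 -13.6  27.3 -14.1]
wrist [4.739e-01 1.000e-04] axis 151.3 n 793 sd [0.0036 0.0118]
wrist [ 0.4229 -0.0682] axis 59.1 n 619 sd [0.0036 0.0122]
wrist [ 0.4091 -0.2242] axis 65.0 n 138 sd [0.0028 0.0053]
side [0.4735 0.0015] axis 148.0 n 64 sd [0.0054 0.0128]
side [ 0.4218 -0.0665] axis 63.3 n 71 sd [0.0047 0.014 ]
side [ 0.8932 -0.2636] axis 75.6 n 771 sd [0.0179 0.0264]
side [ 0.4214 -0.2147] axis 32.9 n 102 sd [0.0054 0.0124]
scene [0.8245 0.4461] axis 97.5 n 4163 sd [0.0588 0.1141]
scene [0.5427 0.293 ] axis 153.1 n 59 sd [0.0111 0.0167]
scene [ 0.4749 -0.003 ] axis 148.2 n 52 sd [0.0046 0.0141]
scene [ 0.4237 -0.0715] axis 61.4 n 66 sd [0.0064 0.0127]
scene [0.8463 0.1109] axis 63.1 n 72 sd [0.007  0.0345]
scene [ 0.4218 -0.218 ] axis 30.9 n 81 sd [0.0064 0.0128]
scene [ 0.8601 -0.2844] axis 110.0 n 445 sd [0.0108 0.0234]
scene [ 0.9504 -0.2489] axis 89.9 n 27 sd [0.0008 0.02  ]
scene [ 0.9505 -0.3434] axis 89.8 n 47 sd [0.0009 0.0278]
```

Request:
apply_moves([
  [0,-2,30,0,0,0,0.7],
  [0,0,40,0,0,0,0.7],
  [0,0,40,0,0,0,0.7],
  [0,0,30,0,0,0,0.7],
  [0,0,0,0,0,0,0.7],
  [0,0,0,0,0,0,0.7],
])

```text
time_s: 30.9
tool_pos: [0.4229, -0.0663, 0.0398]
tcp_rot: [[0.525, 0.851, 0.0], [0.851, -0.525, -0.0], [-0.0, 0.0, -1.0]]
contact_force: [-0.3, 1.0, 0.3]
width: 0.7
grip_force: 0.0
```

Down 15, grip, lift.

Request:
apply_moves([
  [-1,0,15,0,0,0,0.7],
  [0,0,0,0,0,0,0.7],
  [0,0,0,0,0,0,0.3],
  [0,0,0,0,0,0,0],
  [0,0,0,0,0,0,0],
  [0,0,0,0,0,0,0],
  [0,0,0,0,0,0,0],
  [0,0,-20,0,0,0,0],
  [0,0,-45,0,0,0,0],
  [0,0,-45,0,0,0,0],
  [0,0,-45,0,0,0,0],
])

```text
time_s: 32.0
tool_pos: [0.4223, -0.0677, 0.1852]
tcp_rot: [[0.527, 0.85, -0.002], [0.85, -0.527, 0.001], [-0.001, -0.002, -1.0]]
contact_force: [1.4, 0.2, -0.6]
width: 0.152
grip_force: 59.1
```

Request:
apply_moves([
  [23,-3,0,0,0,0,0],
  [43,-6,0,0,0,0,0],
  [43,-6,0,0,0,0,0],
  [43,-6,0,0,0,0,0],
  [43,-6,0,0,0,0,0],
  [43,-6,0,0,0,0,0],
  [43,-6,0,0,0,0,0],
  [43,-6,0,0,0,0,0],
  [43,-6,0,0,0,0,0],
  [21,-3,0,0,0,0,0],
  [0,0,0,0,0,0,0],
  [0,0,0,0,0,0,0],
])

```text
time_s: 33.2
tool_pos: [0.5807, 0.2898, 0.1834]
tcp_rot: [[0.526, 0.85, -0.002], [0.85, -0.526, -0.001], [-0.002, -0.001, -1.0]]
contact_force: [0.2, -1.0, 0.1]
width: 0.151
grip_force: 59.1
```

Request:
apply_moves([
  [0,0,45,0,0,0,0],
  [0,0,45,0,0,0,0],
  [0,0,5,0,0,0,0],
  [0,0,0,0,0,0,0.5],
  [0,0,0,0,0,0,0.5],
  [0,0,0,0,0,0,0.5],
  [0,0,-45,0,0,0,0.5],
  [0,0,-45,0,0,0,0.5],
  [-30,8,0,0,0,0,0.6],
  [-43,11,0,0,0,0,0.7],
  [-43,11,0,0,0,0,0.7],
  [-43,11,0,0,0,0,0.7],
])

```text
time_s: 34.4
tool_pos: [0.5331, 0.1326, 0.1807]
tcp_rot: [[0.526, 0.851, 0.003], [0.851, -0.526, 0.002], [0.003, 0.001, -1.0]]
contact_force: [0.6, -0.8, -0.2]
width: 0.702
grip_force: 0.0
```

Request:
apply_moves([
  [-43,11,0,0,0,0,0.7],
  [-43,11,0,0,0,0,0.7],
  [-43,11,0,0,0,0,0.7],
  [-43,11,0,0,0,0,0.7],
  [-43,11,0,0,0,0,0.7],
  [-43,11,0,0,0,0,0.7],
  [-43,11,0,0,0,0,0.7],
  [-43,11,0,0,0,0,0.7],
  [-10,3,0,0,0,8.5,0.7],
  [0,0,0,0,0,8.5,0.7],
  [0,0,0,0,0,8.5,0.7],
  [0,0,0,0,0,0,0.7],
])

```text
time_s: 35.6
tool_pos: [0.4243, -0.2158, 0.1798]
tcp_rot: [[0.842, 0.54, 0.002], [0.54, -0.842, -0.001], [0.001, 0.001, -1.0]]
contact_force: [-0.2, 0.4, -0.1]
width: 0.697
grip_force: 0.0
```

```bash
python3 -c "
from strays import *
s=ctrl.sense();print(s['tool_pos'],s['tcp_rot'].round(3).tolist(),s['joints'].round(1))
strays('wrist')"
```

```text
[ 0.42433553 -0.21579812  0.17984124] [[0.842, 0.54, 0.002], [0.54, -0.842, -0.001], [0.001, 0.001, -1.0]] [ -5.2  26.9  35.8 128.4 -29.3  32.7  -4.5]
wrist [ 0.4224 -0.2159] axis 32.1 n 615 sd [0.0035 0.0121]
```

Request:
apply_moves([
  [-1.5,-1,40,0,0,0,0.7],
  [0,0,45,0,0,0,0.7],
  [0,0,40,0,0,0,0.7],
  [0,0,20,0,0,0,0.7],
  [0,0,10,0,0,0,0.7],
  [0,0,0,0,0,0,0.7],
  [0,0,0,0,0,0,0.3],
  [0,0,0,0,0,0,0],
  [0,0,0,0,0,0,0],
  [0,0,0,0,0,0,0],
  [0,0,0,0,0,0,0],
  [0,0,-20,0,0,0,0],
])

```text
time_s: 36.85
tool_pos: [0.4213, -0.2146, 0.0432]
tcp_rot: [[0.841, 0.541, -0.002], [0.541, -0.841, 0.002], [-0.001, -0.003, -1.0]]
contact_force: [-0.3, -0.4, 0.1]
width: 0.159
grip_force: 58.8
```

Request:
apply_moves([
  [0,0,-45,0,0,0,0],
  [0,0,-45,0,0,0,0],
  [0,0,-45,0,0,0,0],
  [0,0,0,0,0,0,0],
])

```text
time_s: 37.25
tool_pos: [0.4247, -0.2165, 0.1835]
tcp_rot: [[0.841, 0.542, 0.009], [0.542, -0.841, -0.003], [0.006, 0.008, -1.0]]
contact_force: [0.4, 0.1, -0.3]
width: 0.16
grip_force: 58.8
```

Request:
apply_moves([
  [35.5,-28.3,0,0,0,0,0],
  [35.5,-28.3,0,0,0,0,0],
  [35.5,-28.3,0,0,0,0,0],
  [35.5,-28.3,0,0,0,0,0],
  [35.5,-28.3,0,0,0,0,0],
  [35.5,-28.3,0,0,0,0,0],
  [35.5,-28.3,0,0,0,0,0],
  [35.5,-28.3,0,0,0,0,0],
  [35.5,-28.3,0,0,0,0,0],
  [35.5,-28.3,0,0,0,0,0],
  [35.5,-28.3,0,0,0,0,0],
  [35.5,-28.3,0,0,0,0,0],
])

```text
time_s: 38.45
tool_pos: [0.596, 0.3031, 0.1782]
tcp_rot: [[0.841, 0.542, -0.002], [0.542, -0.841, 0.001], [-0.001, -0.002, -1.0]]
contact_force: [0.4, 0.1, -0.4]
width: 0.155
grip_force: 58.8
```

Request:
apply_moves([
  [0,0,0,0,0,0,0],
  [0,0,0,0,0,0,0],
])

```text
time_s: 38.65
tool_pos: [0.5957, 0.3027, 0.1778]
tcp_rot: [[0.839, 0.544, -0.002], [0.544, -0.839, 0.0], [-0.002, -0.001, -1.0]]
contact_force: [0.3, -0.7, 0.6]
width: 0.154
grip_force: 58.8
```

Request:
apply_moves([
  [0,0,45,0,0,0,0],
  [0,0,45,0,0,0,0],
  [0,0,0,0,0,0,0],
  [0,0,0,0,0,0,0.5],
  [0,0,0,0,0,0,0.5],
  [0,0,0,0,0,0,0.5],
  [0,0,-45,0,0,0,0.5],
  [0,0,-45,0,0,0,0.5],
  [-33.3,23.5,0,0,0,0,0.6],
  [-33.3,23.5,0,0,0,0,0.7],
  [-33.3,23.5,0,0,0,0,0.7],
  [-33.3,23.5,0,0,0,0,0.7],
])

```text
time_s: 39.85
tool_pos: [0.5355, 0.1486, 0.1806]
tcp_rot: [[0.841, 0.541, 0.003], [0.541, -0.841, 0.002], [0.003, -0.0, -1.0]]
contact_force: [0.3, -1.2, -0.2]
width: 0.702
grip_force: 0.0
```

Request:
apply_moves([
  [-33.3,23.5,0,0,0,0,0.7],
  [-33.3,23.5,0,0,0,0,0.7],
  [-33.3,23.5,0,0,0,0,0.7],
  [-33.3,23.5,0,0,0,8.5,0.7],
  [0,0,0,0,0,8.5,0.7],
  [0,0,0,0,0,8.5,0.7],
  [0,0,0,0,0,8.5,0.7],
  [0,0,0,0,0,8.5,0.7],
  [0,0,0,0,0,8.5,0.7],
  [0,0,0,0,0,8.5,0.7],
  [0,0,0,0,0,0,0.7],
  [0,0,0,0,0,0,0.7],
])

```text
time_s: 41.05
tool_pos: [0.4747, -0.0012, 0.1795]
tcp_rot: [[0.894, -0.448, 0.001], [-0.448, -0.894, 0.001], [0.0, -0.001, -1.0]]
contact_force: [-0.3, 0.1, -0.1]
width: 0.699
grip_force: 0.0
```

```bash
python3 -c "
from strays import *
s=ctrl.sense();print(s['tool_pos'],s['tcp_rot'].round(3).tolist(),s['joints'].round(1))
strays('wrist')"
```

```text
[ 0.4747128  -0.00124369  0.17946283] [[0.894, -0.448, 0.001], [-0.448, -0.894, 0.001], [0.0, -0.001, -1.0]] [-45.1  34.8  57.  129.  -47.3  40.7 -70.6]
wrist [4.735e-01 1.000e-04] axis 151.5 n 610 sd [0.0035 0.012 ]
```

Request:
apply_moves([
  [-1.5,-1,40,0,0,2,0.7],
  [0,0,45,0,0,0,0.7],
  [0,0,40,0,0,0,0.7],
  [0,0,20,0,0,0,0.7],
  [0,0,10,0,0,0,0.7],
  [0,0,0,0,0,0,0.7],
  [0,0,0,0,0,0,0.3],
  [0,0,0,0,0,0,0],
  [0,0,0,0,0,0,0],
  [0,0,0,0,0,0,0],
  [0,0,0,0,0,0,0],
  [0,0,-20,0,0,0,0],
])

```text
time_s: 42.3
tool_pos: [0.4727, 0.0007, 0.0433]
tcp_rot: [[0.877, -0.481, -0.003], [-0.481, -0.877, 0.001], [-0.003, 0.0, -1.0]]
contact_force: [-0.9, 0.3, 1.1]
width: 0.159
grip_force: 58.8
```

Request:
apply_moves([
  [0,0,-45,0,0,0,0],
  [0,0,-45,0,0,0,0],
  [0,0,-45,0,0,0,0],
  [0,0,0,0,0,0,0],
])

```text
time_s: 42.7
tool_pos: [0.4762, -0.0002, 0.1833]
tcp_rot: [[0.877, -0.481, 0.009], [-0.481, -0.877, 0.001], [0.007, -0.005, -1.0]]
contact_force: [0.4, 0.4, -0.1]
width: 0.155
grip_force: 58.8
```

Request:
apply_moves([
  [-5.5,-39.8,0,0,0,0,0],
  [-5.5,-39.8,0,0,0,0,0],
  [-5.5,-39.8,0,0,0,0,0],
  [-5.5,-39.8,0,0,0,0,0],
  [-5.5,-39.8,0,0,0,0,0],
  [-5.5,-39.8,0,0,0,0,0],
  [-5.5,-39.8,0,0,0,0,0],
  [-5.5,-39.8,0,0,0,0,0],
  [0,0,0,0,0,0,0],
  [0,0,0,0,0,0,0],
])

```text
time_s: 43.7
tool_pos: [0.5872, 0.3019, 0.1778]
tcp_rot: [[0.878, -0.478, -0.002], [-0.478, -0.878, -0.0], [-0.002, 0.001, -1.0]]
contact_force: [-0.2, -0.1, -0.7]
width: 0.157
grip_force: 58.8
```

Request:
apply_moves([
  [0,0,45,0,0,0,0],
  [0,0,40,0,0,0,0],
  [0,0,0,0,0,0,0],
  [0,0,0,0,0,0,0.5],
  [0,0,0,0,0,0,0.5],
  [0,0,0,0,0,0,0.5],
  [0,0,-45,0,0,0,0.5],
  [0,0,-45,0,0,0,0.6],
  [0,0,-45,0,0,0,1],
  [-20,0,-45,0,0,0,1],
  [0,0,0,0,0,0,1],
  [0,0,0,0,0,0,1],
])

```text
time_s: 44.9
tool_pos: [0.571, 0.3107, 0.2762]
tcp_rot: [[0.877, -0.48, 0.002], [-0.48, -0.877, 0.004], [0.0, -0.004, -1.0]]
contact_force: [0.5, -0.1, -0.6]
width: 0.999
grip_force: 0.0
```

```bash
python3 -c "
from strays import *
a=strays('wrist',.025)['image'];b=strays('side')['image']
t=np.hstack([cv2.resize(a,(400,300)),cv2.resize(b,(400,300))])
u=np.hstack([cv2.resize(strays('scene')['image'],(400,300)),cv2.resize(b[70:220,160:360],(400,300))])
cv2.imwrite('pics/f7.png',np.vstack([t,u])[:,:,::-1])"
```

```text
wrist [0.7752 0.4275] axis 82.5 n 9754 sd [0.0206 0.0448]
wrist [0.5976 0.2731] axis 139.5 n 716 sd [0.0088 0.0135]
wrist [0.5661 0.2727] axis 93.2 n 659 sd [0.0078 0.0146]
wrist [0.5921 0.3115] axis 161.7 n 366 sd [0.0033 0.0112]
wrist [0.5934 0.3303] axis 156.3 n 356 sd [0.0032 0.0115]
wrist [0.5307 0.2568] axis 164.2 n 346 sd [0.0032 0.0116]
wrist [0.5355 0.2846] axis 11.3 n 337 sd [0.0032 0.0116]
side [0.5871 0.3468] axis 61.7 n 82 sd [0.0117 0.0179]
side [ 0.8931 -0.2634] axis 76.5 n 774 sd [0.018  0.0264]
scene [0.8246 0.4465] axis 97.2 n 4203 sd [0.0594 0.1143]
scene [0.6739 0.4414] axis 92.8 n 33 sd [0.0079 0.017 ]
scene [0.5825 0.3402] axis 158.5 n 42 sd [0.0073 0.0105]
scene [0.55   0.2965] axis 12.7 n 78 sd [0.0131 0.0196]
scene [0.8431 0.1096] axis 60.8 n 95 sd [0.0103 0.0347]
scene [ 0.8602 -0.2848] axis 110.0 n 443 sd [0.0107 0.0235]
scene [ 0.9501 -0.2442] axis 90.5 n 29 sd [0.001  0.0217]
scene [ 0.9502 -0.3803] axis 89.5 n 39 sd [0.001  0.0192]
```

View pics/f7.png

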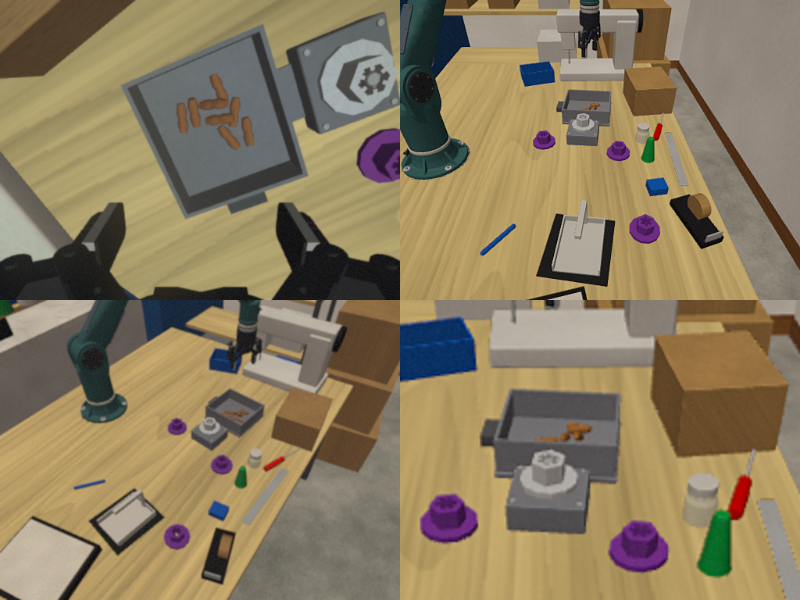

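The hopper holds all eight toggles (four single blobs and two double ones, around (210,110)). The bench is clear, the wheel is home, and the tray is flat on its mat. Handing in.

```bash
python3 -c "
from station import ctrl
print(ctrl.job_done())"
```

```text
the job is handed in; nothing more can be done
None
```

I handed the job in at about 45 s on the robot's clock. The last pictures show the handwheel home on the collar, all eight toggles (four from the tray, four strays) in the hopper and the empty tray flat on its mat; no verdict came back after the hand-in.

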